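# Slide the tall supply crate into its dock and shut the keeper bar

## Task

Push the tall, heavy supply crate with the fingers, low down on the front of the shallow tray at its foot (never higher up), so that it slides upright over the table between the two low wooden rails until its far side rests against the back stop; never tip, lift or carry it. Then push the hinged keeper bar fully shut behind it. Leave all the other things on the table where they are.

Things in the scene. Friction and masses are not known exactly. Their poses are not given: they have to be found in the camera images.
- crate: plywood crate of tins and jars, 1.1 to 1.6 kg, loose. Low tray 130 (x) x 140 mm (y), 40 mm high, solid; over its far part, x = -10 to +65 mm, it is 190 mm high. Slides when pushed on the tray's near wall (x = -65 mm) with 5 to 20 N; tips when pushed high up. Origin: centre of its underside; x from robot to back stop. Starts before the dock's mouth, up to 20 mm aside, turned up to 0.12 rad to it
- dock: U-shaped pine fence fixed to the table, 45 mm high, no floor. Back stop's inner face at x = +65 mm; two side rails 18 mm thick, inner faces at y = +88 and -88 mm, from the stop to about x = -78 mm, front ends flared a little. Origin on the table: where the crate's origin is when home and centred. x points from the open mouth (robot's side) to the back stop, y to its left
- keeper (a joint): angle (rad) of the keeper bar, hinged upright at (-95, +115) mm in the dock's frame. 0 = shut, at its stop: it lies across the mouth, pointing to the dock's -y. At 1.57 it points to the dock's -x, towards the robot; beyond that it leans outwards to +y. Starts open at 1.6 to 2.1, limit 2.4. About 1 N at its end swings it; it stays where it is left
- keeper_hinge (a point): point on the keeper's upright hinge axis at the left (+y) front end of the dock, 28 mm above the table, at mid-height of the bar
- keeper_tip (a point): free end of the keeper, a dark wooden bar: 150 mm from the hinge axis, 18 mm thick, 28 mm high (14 to 42 mm above the table); this point at mid-height
- tin: bystander: closed ribbed tin can, 75 mm diameter, 110 mm high, standing outside the right rail; origin under its centre
- paste_jar: bystander: white-capped jar, 60 mm diameter, 85 mm high, standing outside the left rail; origin under its centre
- glue_gun: bystander: black glue gun lying on its side, about 180 x 130 mm, 36 mm high, right of the crate; origin under its barrel
- glue_sticks: bystander: flat row of amber glue sticks, 190 x 72 x 11 mm, far right; origin under its centre
- brush: bystander: brush lying on the table, left; origin near its middle

How it is judged:
By the outcome, as a careful person would: the job done as asked, in the order asked, and still so for the second after the job is handed in, with the robot touching nothing.
It also fails if it takes over 54 s, if anything falls off the work surface, if the arm or the gripper's body presses on something with over 40 N, if the wrist force passes 120 N, or if a joint passes its speed limit or range.

## Robot

A 7-joint arm with a two-finger parallel gripper is mounted at the origin on the work surface. World frame = base frame: x ahead of the robot, y to its left, z up, the work surface at z = 0. Lengths are in m, angles in rad, forces in N, time in s.
With the tool pointing down it reaches from about 0.425 to 0.925 m from the base axis. Payload 6.8 kg.
Tool frame: the origin (TCP) lies on the centre line of the jaws, within the pads' length; the fingertips stand 17 mm ahead of it and the grasp point (between the pads) lies 2 mm behind it; z points along the fingers, x is the direction in which the jaws open and shut, and the axes are right-handed (so a half turn about z gives the same grasp; the last joint's range is limited). The gripper opens to 85 mm and grips with 20 to 120 N. Pads are 22 mm wide; open, the fingers measure 114 mm over their backs; the gripper's body (76 mm by 85 mm) begins 54 mm behind the grasp point. The pads swing forward as they close: fully open they stand 13 mm farther back than shut.
Start: joints at [-1.406, 0.477, 0.022, 1.555, -0.011, 1.109, -0.083], TCP at [0.182, 0.65, 0.248] pointing down, gripper open.
Joint ranges: [-2.96, 2.96], [-0.34, 2.1], [-1.41, 1.46], [0.24, 2.44], [-1.37, 4.51], [0.17, 1.92], [-2.96, 2.96]. Speed limits (rad/s): [2.39, 2.39, 3.14, 3.14, 3.14, 3.14, 3.14].

## Interface

Orientations are given as a rotation vector (axis times angle).
In Python, from bench import r gives the robot as it stands.
- The arm moves only by the tool arm_command, never from a script. Its argument "increments" is a list of rows, each a list of 3 entries, a list of its own where there are three numbers: the shift along the world's x, y, z in m, then the turn, a rotation vector about the world's x, y, z in rad, then the opening in per cent of the stroke, from 0 (shut) to 100 (fully open). A call has 1 to 10 rows; each row is the pose to reach, as a shift and turn from the pose commanded when the call began; what a row does not reach only later rows make up. A row lasts 1/10 s, in which the tool goes at most 50 mm and 8.59 degrees, less where a joint would pass 70% of its speed; a pose out of reach is approached as far as the arm can. A call with a gripper value outside its range is refused whole. The fingers move at their own pace and stop on an object; "newtons" is the grip in N (left out, the last holds). Time passes only in rows, so rows that repeat a pose let the fingers close. It gives the time, the measured TCP pose, the force and the opening at its end, in the units of the state.
- r.get_obs(): the state, without advancing time (a new reading comes with each control period).
- r.grab_frame(name): name is "side" or "top"; returns the picture (480x640x3 uint8, blue, green, red); there is no depth.
- r.camera_model(name): a dict with "camera_matrix" (3x3 intrinsics, pixels), "camera_from_world" (4x4, takes a point from world to camera coordinates). Camera axes: x right, y down, z forward; pixel columns grow to the right and rows downward; lengths in m; the calibration is good to about 2 mm. A picture is of the moment at which its call begins. camera_model takes no time and is no camera call.
- r.hand_in(): hands the job in, once; it reports no verdict.
The state is a dict: "clock": time; "joints": joint angles; "qvel": joint speeds; "tau": joint torques, N m; "tcp_pos": TCP position; "orientation": TCP orientation; "contact_force": force on the tool from outside, world axes, zero at the start; "moment": the same for the moment, N m; "grip_width": finger opening in m.
Only numpy, scipy, OpenCV 4.12 (cv2) and the standard library are available. Lean on these libraries where they do the work, as an engineer would, in place of code of your own. Each camera call takes 0.05 s, during which the arm holds its last target. There are 200 camera calls.

## Working session

There is one attempt and no reset: what is moved stays moved. The work goes in short steps, Python scripts to look and compute and a tool call to move; the robot and the scene stay as the last step left them, time stands still between calls to the robot, and variables do not carry over. Pictures are saved under pics/ and viewed, about 8 in all and at most 12, crops included, and the job is handed in when it is done.

Besides the shell and the picture viewer there is one more tool, called after "Emit:" in YAML: its name, and indented under it one key for each argument. arm_command: Moves the arm, as the interface text tells. Its arguments: {"type":"object","properties":{"increments":{"type":"array","items":{"type":"array"}},"newtons":{"type":"number"}},"required":["increments"]}

```bash
mkdir -p pics
cat > h.py <<'E'
from bench import r
import numpy as np, cv2
def ray(cam,px,z):
    m=r.camera_model(cam);K=np.array(m["camera_matrix"]);T=np.array(m["camera_from_world"])
    R,t=T[:3,:3],T[:3,3];c=-R.T@t
    d=R.T@np.linalg.inv(K)@np.array([px[0],px[1],1.]);return c+d*(z-c[2])/d[2]
def proj(cam,p):
    m=r.camera_model(cam);q=np.array(m["camera_from_world"])@np.append(p,1);u=np.array(m["camera_matrix"])@q[:3];return u[:2]/u[2]
def snap(cam,n):
    f=r.grab_frame(cam);cv2.imwrite(f"pics/{n}.png",f);return f
E
python3 - <<'E'
from h import *
snap("top","t0");snap("side","s0")
for c in("top","side"):
    m=r.camera_model(c);T=np.array(m["camera_from_world"]);print(c,-T[:3,:3].T@T[:3,3],np.array(m["camera_matrix"])[0])
print(r.get_obs())
E
```

```text
top [ 0.47412242 -0.02120958  1.39778984] [479.65737313   0.         327.90291141]
side [0.35997319 0.81139144 0.74493511] [483.50991061   0.         321.62032867]
{'clock': 0.1, 'joints': array([-1.40605844,  0.47770834,  0.02233937,  1.55634935, -0.01149767,
        1.10933941, -0.08311903]), 'qvel': array([ 0.00104228, -0.00224958,  0.00026943, -0.00150351,  0.00017851,
       -0.00071228, -0.0012692 ]), 'tau': array([ 3.58159530e-03, -5.97764075e+01,  1.61343031e+00, -2.81959820e+01,
        1.28064890e-02,  5.01237242e-03, -2.64070246e-05]), 'tcp_pos': array([0.18175802, 0.64953116, 0.24743033]), 'orientation': array([ 2.50202245e+00,  1.89803143e+00, -1.97520089e-03]), 'contact_force': array([ 0.81928417,  0.69668199, -0.20168711]), 'moment': array([ 0.04909672, -0.05125454,  0.01489088]), 'grip_width': 0.0853478445149702}
```

View pics/t0.png

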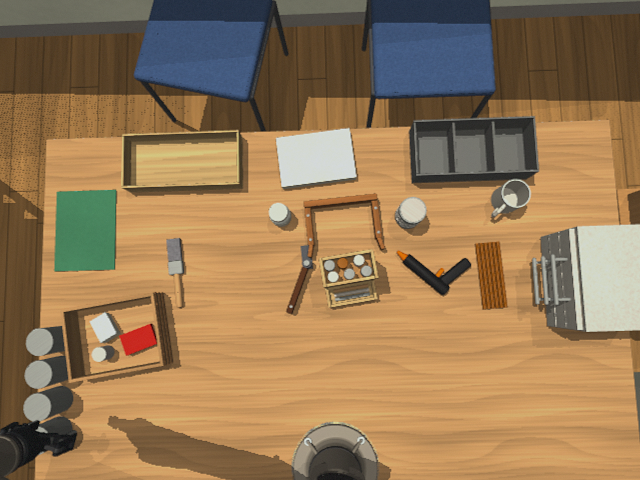

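View pics/s0.png

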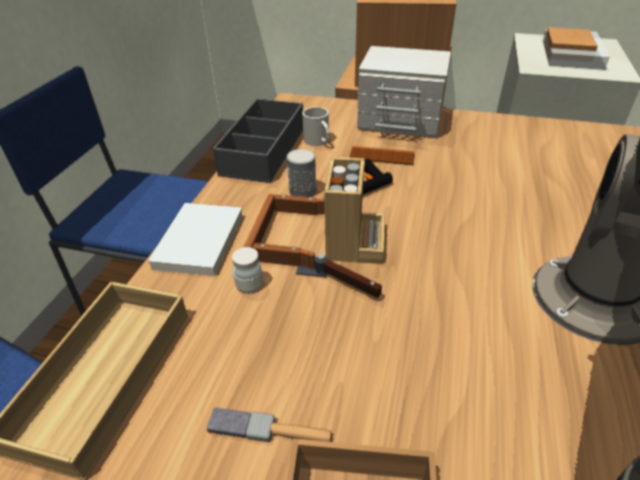

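The top view shows the crate at about (350,278), the dock from (305,200) to (380,245), and the keeper from the hinge at about (307,258) to the tip at about (291,310), open towards the robot. The tin, paste jar and glue gun stand clear of it. I'll enlarge that region to measure it.

Run:
```python
import cv2
f=cv2.imread("pics/t0.png")[185:325,270:420];cv2.imwrite("pics/c0.png",cv2.resize(f,None,fx=4,fy=4,interpolation=cv2.INTER_CUBIC))
```

```text
(no output)
```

View pics/c0.png

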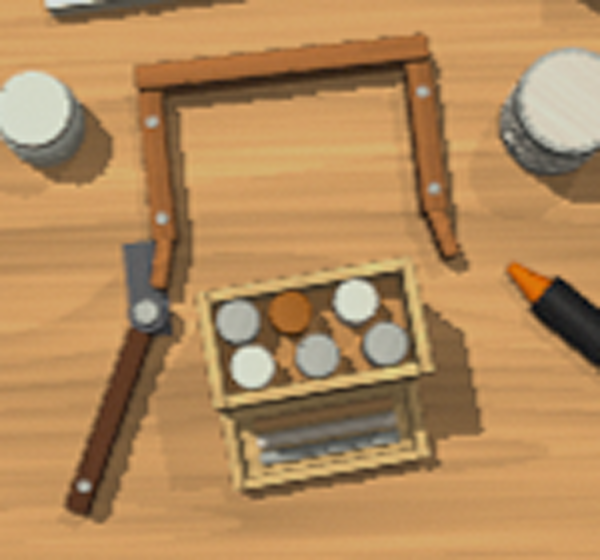

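```bash
cat >> h.py <<'E'
def c4(p,z,o=(270,185),s=4): return ray("top",(o[0]+(p[0]+.5)/s-.5,o[1]+(p[1]+.5)/s-.5),z)[:2]
E
python3 - <<'E'
from h import *
for n,p,z in [("stopL",(165,91),.045),("stopR",(408,69),.045),("railL0",(163,95),.045),("railL1",(175,235),.045),("railR0",(405,78),.045),("railR1",(425,210),.045),
 ("trayL",(240,490),.04),("trayR",(430,460),.04),("topFL",(200,293),.19),("topFR",(408,262),.19),("topNL",(218,408),.19),("topNR",(432,372),.19),("hinge",(147,312),.047),("tip",(80,510),.042),("gunTip",(512,266),.02)]:
    print(n,c4(p,z).round(4))
E
```

```text
stopL [0.7262 0.0466]
stopR [ 0.7367 -0.1275]
railL0 [0.7234 0.0481]
railL1 [0.6224 0.042 ]
railR0 [ 0.7303 -0.1251]
railR1 [ 0.6349 -0.1357]
trayL [0.4416 0.001 ]
trayR [ 0.4588 -0.1329]
topFL [0.5692 0.0204]
topFR [ 0.585  -0.1115]
topNL [0.4966 0.0109]
topNR [ 0.5153 -0.1239]
hinge [0.5681 0.063 ]
tip [0.4308 0.1136]
gunTip [ 0.5955 -0.1987]
```

The crate is about 153 mm short of home, almost centred, and turned about +0.065 rad relative to the dock (dock yaw about 0.065, origin about (0.667,-0.045)). The keeper is at about 2.0 rad. I'll go above the spot in front of the tray with the jaws open, lined up with the crate face.

Emit:
arm_command:
  increments:
    - [[0.03, -0.03, 0], [0, 0, 0.05], 100]
    - [[0.06, -0.06, 0], [0, 0, 0.1], 100]
    - [[0.09, -0.09, 0], [0, 0, 0.15], 100]
    - [[0.12, -0.12, 0], [0, 0, 0.2], 100]
    - [[0.15, -0.155, 0], [0, 0, 0.25], 100]
    - [[0.18, -0.19, 0], [0, 0, 0.3], 100]
    - [[0.21, -0.225, 0], [0, 0, 0.35], 100]
    - [[0.235, -0.26, 0], [0, 0, 0.4], 100]
    - [[0.245, -0.3, 0], [0, 0, 0.4], 100]
    - [[0.255, -0.34, 0], [0, 0, 0.4], 100]

```text
clock: 1.1
tcp_pos: [0.4374, 0.3081, 0.2479]
orientation: [2.077, 2.357, -0.001]
contact_force: [1.2, 0.2, 0.4]
grip_width: 0.0855
```

Emit:
arm_command:
  increments:
    - [[0, -0.04, 0], [0, 0, 0], 100]
    - [[0, -0.08, 0], [0, 0, 0], 100]
    - [[0, -0.12, 0], [0, 0, 0], 100]
    - [[0, -0.16, 0], [0, 0, 0], 100]
    - [[0, -0.2, 0], [0, 0, 0], 100]
    - [[-0.002, -0.24, 0], [0, 0, 0], 100]
    - [[-0.004, -0.28, 0], [0, 0, 0], 100]
    - [[-0.006, -0.32, 0], [0, 0, 0], 100]
    - [[-0.008, -0.36, 0], [0, 0, 0], 100]
    - [[-0.008, -0.375, 0], [0, 0, 0], 100]

```text
clock: 2.1
tcp_pos: [0.4278, -0.0688, 0.2483]
orientation: [2.082, 2.353, -0.001]
contact_force: [0.2, 0.4, -0.0]
grip_width: 0.0851
```

Emit:
arm_command:
  increments:
    - [[0, 0, -0.03], [0, 0, 0], 100]
    - [[0, 0, -0.06], [0, 0, 0], 100]
    - [[0, 0, -0.09], [0, 0, 0], 100]
    - [[0, 0, -0.12], [0, 0, 0], 100]
    - [[0, 0, -0.14], [0, 0, 0], 100]
    - [[0, 0, -0.14], [0, 0, 0], 100]
    - [[0, 0, -0.14], [0, 0, 0], 100]

```text
clock: 2.8
tcp_pos: [0.4288, -0.0651, 0.1085]
orientation: [-2.076, -2.358, 0.001]
contact_force: [-0.0, -0.1, 0.5]
grip_width: 0.0856
```

Run:
```python
from h import *
f=snap("side","s1");o=r.get_obs();print(o["tcp_pos"],o["orientation"],o["joints"],o["contact_force"],o["clock"])
cv2.imwrite("pics/s1c.png",cv2.resize(f[120:320,260:500],None,fx=3,fy=3,interpolation=cv2.INTER_CUBIC))
```

```text
[ 0.42935452 -0.06504782  0.10902913] [2.07554732e+00 2.35750473e+00 8.49240173e-04] [-0.2740017   0.30491041  0.32747991  2.25083991 -0.17013684  0.60710566
  1.87728855] [-0.23085683  0.15470637 -0.17990311] 2.85
```

View pics/s1c.png

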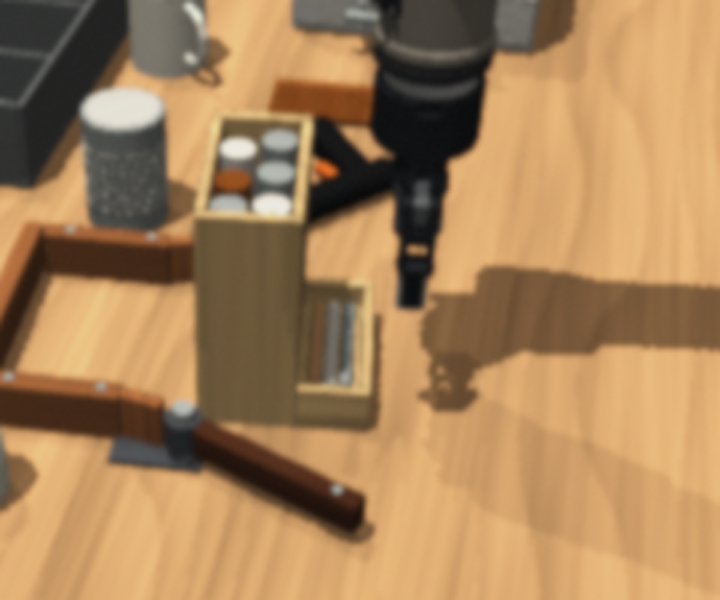

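The side view shows the fingertips at crop (410,305), clear in front of the tray, whose near bottom edge is around (372,425). I'll check the gap and the tip height by ray.

Run:
```python
from h import *
im=lambda p:(260+p[0]/3,120+p[1]/3)
print("tray nearL bottom",ray("side",im((370,424)),0),"top",ray("side",im((374,387)),.04), "topR", ray("side",im((372,283)),.04))
for z in(.09,.095,.1,.105,.11): print("tip left edge/right",z,ray("side",im((399,305)),z),ray("side",im((424,305)),z))
```

```text
tray nearL bottom [ 0.44146799 -0.00414264  0.        ] top [ 0.44066655 -0.00097176  0.04      ] topR [ 0.46226389 -0.1266486   0.04      ]
tip left edge/right 0.09 [ 0.4315933  -0.03822743  0.09      ] [ 0.41385621 -0.042497    0.09      ]
tip left edge/right 0.095 [ 0.43104653 -0.03174114  0.095     ] [ 0.41344485 -0.03597812  0.095     ]
tip left edge/right 0.1 [ 0.43049976 -0.02525486  0.1       ] [ 0.41303349 -0.02945924  0.1       ]
tip left edge/right 0.105 [ 0.42995298 -0.01876858  0.105     ] [ 0.41262212 -0.02294036  0.105     ]
tip left edge/right 0.11 [ 0.42940621 -0.01228229  0.11      ] [ 0.41221076 -0.01642149  0.11      ]
```

Emit:
arm_command:
  increments:
    - [[0, 0, -0.03], [0, 0, 0], 100]
    - [[0, 0, -0.06], [0, 0, 0], 100]
    - [[0, 0, -0.08], [0, 0, 0], 100]
    - [[0, 0, -0.091], [0, 0, 0], 100]
    - [[0, 0, -0.091], [0, 0, 0], 100]
    - [[0, 0, -0.091], [0, 0, 0], 100]

```text
clock: 3.45
tcp_pos: [0.4297, -0.065, 0.0183]
orientation: [2.075, 2.357, 0.002]
contact_force: [-0.8, -0.5, 0.8]
grip_width: 0.0854
```

Emit:
arm_command:
  increments:
    - [[0.003, 0, 0], [0, 0, 0], 100]
    - [[0.006, 0.001, 0], [0, 0, 0], 100]
    - [[0.009, 0.001, 0], [0, 0, 0], 100]
    - [[0.012, 0.001, 0], [0, 0, 0], 100]
    - [[0.015, 0.002, 0], [0, 0, 0], 100]
    - [[0.018, 0.002, 0], [0, 0, 0], 100]
    - [[0.021, 0.002, 0], [0, 0, 0], 100]
    - [[0.024, 0.003, 0], [0, 0, 0], 100]
    - [[0.027, 0.003, 0], [0, 0, 0], 100]
    - [[0.03, 0.003, 0], [0, 0, 0], 100]

```text
clock: 4.45
tcp_pos: [0.4547, -0.062, 0.0166]
orientation: [-2.072, -2.353, 0.008]
contact_force: [-8.9, -0.8, 6.8]
grip_width: 0.0854
```

Emit:
arm_command:
  increments:
    - [[0.005, 0, 0.001], [0, 0, -0.004], 100]
    - [[0.01, 0.001, 0.001], [0, 0, -0.008], 100]
    - [[0.015, 0.001, 0.001], [0, 0, -0.012], 100]
    - [[0.02, 0.002, 0.001], [0, 0, -0.016], 100]
    - [[0.025, 0.002, 0.001], [0, 0, -0.02], 100]
    - [[0.03, 0.003, 0.001], [0, 0, -0.024], 100]
    - [[0.035, 0.003, 0.001], [0, 0, -0.028], 100]
    - [[0.04, 0.004, 0.001], [0, 0, -0.032], 100]
    - [[0.045, 0.004, 0.001], [0, 0, -0.036], 100]
    - [[0.05, 0.005, 0.001], [0, 0, -0.04], 100]

```text
clock: 5.45
tcp_pos: [0.5092, -0.057, 0.0183]
orientation: [-2.123, -2.316, 0.0]
contact_force: [-5.9, 0.5, -2.5]
grip_width: 0.0854
```

Run:
```python
from h import *
a=snap("top","t2");b=snap("side","s2")
A=cv2.resize(a[185:325,270:420],(400,373),interpolation=cv2.INTER_CUBIC);B=cv2.resize(b[120:320,260:460],(373,373),interpolation=cv2.INTER_CUBIC)
cv2.imwrite("pics/m2.png",np.hstack([A,B]));o=r.get_obs();print(o["tcp_pos"],o["orientation"],o["contact_force"],o["moment"])
```

```text
[ 0.51037138 -0.05690778  0.01855136] [2.12177587e+00 2.31464617e+00 1.95968724e-03] [-2.81901264 -1.11200732 -1.89775623] [ 0.00584974  0.65467853 -0.03650779]
```

View pics/m2.png

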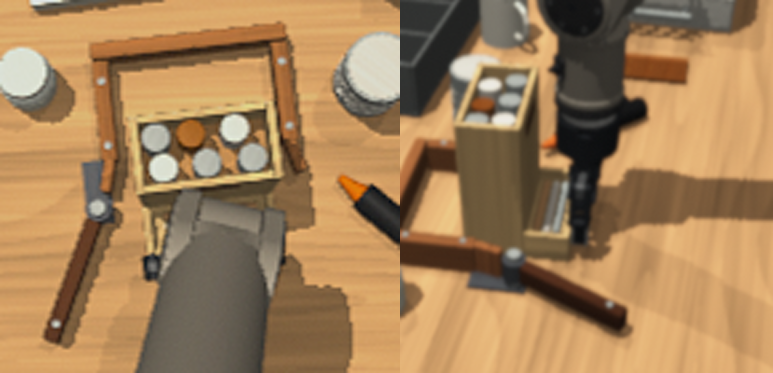

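The crate is upright and entering the mouth. Its top runs from far left (135,119) to far right (270,102), with near corners at (143,192) and (283,175). I'll check its pose in the dock frame.

Run:
```python
from h import *
P=[c4(p,.19,s=2.667) for p in [(135,119),(270,102),(143,192),(283,175)]]
c=np.mean(P,0);v=(P[1]-P[0]+P[3]-P[2]);th=np.arctan2(v[0],-v[1]);u=np.array([np.cos(th),np.sin(th)])
cr=c-.0275*u;d=cr-[.6666,-.0447];t=.065
print(np.round(P,4),th,cr,"dock:",d@[np.cos(t),np.sin(t)],d@[-np.sin(t),np.cos(t)])
```

```text
[[ 0.6419  0.0167]
 [ 0.6544 -0.1123]
 [ 0.572   0.011 ]
 [ 0.5842 -0.122 ]] 0.0939209572700382 [ 0.58574766 -0.05421512] dock: -0.08129964576456128 -0.004243320419416734
```

Emit:
arm_command:
  increments:
    - [[0.005, 0.001, 0], [0, 0, -0.004], 100]
    - [[0.01, 0.001, 0], [0, 0, -0.008], 100]
    - [[0.015, 0.002, 0], [0, 0, -0.012], 100]
    - [[0.02, 0.003, 0], [0, 0, -0.016], 100]
    - [[0.025, 0.003, 0], [0, 0, -0.02], 100]
    - [[0.03, 0.004, 0], [0, 0, -0.024], 100]
    - [[0.035, 0.004, 0], [0, 0, -0.026], 100]
    - [[0.04, 0.005, 0], [0, 0, -0.026], 100]
    - [[0.045, 0.005, 0], [0, 0, -0.026], 100]
    - [[0.05, 0.006, 0], [0, 0, -0.026], 100]

```text
clock: 6.55
tcp_pos: [0.5581, -0.0515, 0.0184]
orientation: [-2.153, -2.287, 0.002]
contact_force: [-6.5, -1.8, 1.8]
grip_width: 0.0854
```

Emit:
arm_command:
  increments:
    - [[0.004, 0, 0], [0, 0, 0], 100]
    - [[0.008, 0.001, 0], [0, 0, 0], 100]
    - [[0.012, 0.001, 0], [0, 0, 0], 100]
    - [[0.015, 0.001, 0], [0, 0, 0], 100]
    - [[0.018, 0.002, 0], [0, 0, 0], 100]
    - [[0.02, 0.002, 0], [0, 0, 0], 100]
    - [[0.022, 0.002, 0], [0, 0, 0], 100]

```text
clock: 7.25
tcp_pos: [0.5799, -0.0492, 0.0184]
orientation: [-2.152, -2.287, 0.002]
contact_force: [-7.8, -1.0, 2.8]
grip_width: 0.0854
```

Now slow steps, watching for the force rise at the stop.

Emit:
arm_command:
  increments:
    - [[0.002, 0, 0], [0, 0, 0], 100]
    - [[0.004, 0, 0], [0, 0, 0], 100]
    - [[0.006, 0, 0], [0, 0, 0], 100]
    - [[0.007, 0, 0], [0, 0, 0], 100]

```text
clock: 7.65
tcp_pos: [0.5872, -0.0491, 0.0184]
orientation: [-2.152, -2.287, 0.001]
contact_force: [-8.2, -1.0, 2.0]
grip_width: 0.0852
```

Emit:
arm_command:
  increments:
    - [[0.001, 0, 0], [0, 0, 0], 100]
    - [[0.002, 0, 0], [0, 0, 0], 100]
    - [[0.003, 0, 0], [0, 0, 0], 100]

```text
clock: 7.95
tcp_pos: [0.5899, -0.0491, 0.0184]
orientation: [-2.152, -2.287, 0.002]
contact_force: [-7.1, 0.6, 2.6]
grip_width: 0.0853
```

Emit:
arm_command:
  increments:
    - [[0.001, 0, 0], [0, 0, 0], 100]
    - [[0.002, 0, 0], [0, 0, 0], 100]
    - [[0.003, 0, 0], [0, 0, 0], 100]

```text
clock: 8.25
tcp_pos: [0.5929, -0.0491, 0.0184]
orientation: [-2.152, -2.287, 0.002]
contact_force: [-8.7, -0.3, 2.2]
grip_width: 0.0854
```

Emit:
arm_command:
  increments:
    - [[0.001, 0, 0], [0, 0, 0], 100]
    - [[0.002, 0, 0], [0, 0, 0], 100]

```text
clock: 8.45
tcp_pos: [0.5949, -0.0491, 0.0184]
orientation: [-2.152, -2.287, 0.002]
contact_force: [-7.8, -0.2, 2.0]
grip_width: 0.0854
```

Emit:
arm_command:
  increments:
    - [[0.001, 0, 0], [0, 0, 0], 100]
    - [[0.002, 0, 0], [0, 0, 0], 100]

```text
clock: 8.65
tcp_pos: [0.5964, -0.0491, 0.0184]
orientation: [-2.151, -2.286, 0.003]
contact_force: [-10.4, -0.5, 7.0]
grip_width: 0.0855
```

Run:
```python
from h import *
a=snap("top","t3");b=snap("side","s3")
A=cv2.resize(a[185:285,280:400],(480,400),interpolation=cv2.INTER_CUBIC);B=cv2.resize(b[140:280,230:350],(320,373),interpolation=cv2.INTER_CUBIC)
B=cv2.copyMakeBorder(B,0,27,0,0,0)
cv2.imwrite("pics/m3.png",np.hstack([A,B]))
```

```text
(no output)
```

View pics/m3.png

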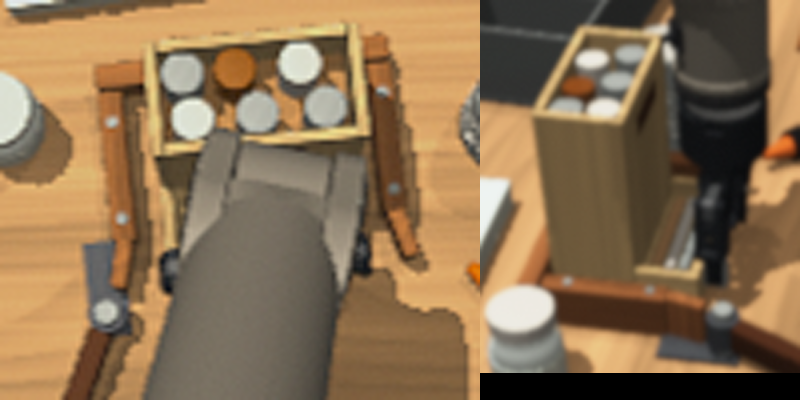

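The crate stands inside the rails. Its far top edge runs (147,43) to (357,25), and the force has just started to rise. I'll compute the gap and nudge a little further.

Emit:
arm_command:
  increments:
    - [[0.001, 0, 0], [0, 0, 0], 100]
    - [[0.002, 0, 0], [0, 0, 0], 100]
    - [[0.002, 0, 0], [0, 0, 0], 100]

```text
clock: 9.05
tcp_pos: [0.5964, -0.0491, 0.0183]
orientation: [-2.149, -2.284, 0.006]
contact_force: [-15.4, 0.4, 9.5]
grip_width: 0.0852
```

Run:
```python
from h import *
P=[c4(p,.19,o=(280,185)) for p in [(147,44),(357,25),(157,154),(368,134)]]
v=P[1]-P[0]+P[3]-P[2];t=.065;R=np.array([[np.cos(t),np.sin(t)],[-np.sin(t),np.cos(t)]])
print("yaw",np.arctan2(v[0],-v[1]),[(R@(p-[.6666,-.0447])).round(4) for p in P])
o=r.get_obs();print(o["tcp_pos"],o["contact_force"],o["moment"])
```

```text
yaw 0.06238527762732991 [array([0.067, 0.065]), array([ 0.0664, -0.0699]), array([-0.0045,  0.0651]), array([-0.0045, -0.0697])]
[ 0.59640324 -0.04908087  0.01831138] [-15.43561465   0.36810724   9.46175392] [0.17118292 2.68800988 0.19208249]
```

It has stopped advancing and the force is rising, so the crate is against the stop, square and about 2 mm off centre. I'll back off, raise the hand and shut the jaws, then compute the keeper arc.

Emit:
arm_command:
  increments:
    - [[-0.005, 0, 0], [0, 0, 0], 100]
    - [[-0.01, 0, 0], [0, 0, 0], 100]
    - [[-0.02, -0.001, 0], [0, 0, 0], 100]
    - [[-0.035, -0.002, 0], [0, 0, 0], 100]
    - [[-0.05, -0.003, 0], [0, 0, 0], 100]
    - [[-0.06, -0.003, 0.03], [0, 0, 0], 100]
    - [[-0.06, -0.003, 0.07], [0, 0, 0], 100]
    - [[-0.06, -0.003, 0.11], [0, 0, 0], 50]
    - [[-0.06, 0.02, 0.14], [0, 0, 0], 0]
    - [[-0.06, 0.06, 0.14], [0, 0, 0], 0]

```text
clock: 10.05
tcp_pos: [0.5431, 0.0085, 0.1632]
orientation: [2.155, 2.276, 0.011]
contact_force: [1.0, 1.1, -0.8]
grip_width: 0.044
```

Run:
```python
from h import *
o=r.get_obs();print(o["tcp_pos"],o["contact_force"],o["grip_width"],o["clock"])
t=.065;R=np.array([[np.cos(t),-np.sin(t)],[np.sin(t),np.cos(t)]]);H=np.array([.566,.0635])
for ph in (2.0,1.8,1.6,1.4,1.2,1.,.8,.6,.4,.2,0):
    d=np.array([-np.sin(ph),-np.cos(ph)]);n=np.array([-np.cos(ph),np.sin(ph)])
    off=.009+.011*abs(n[0])+.015*abs(n[1])
    print(ph,(H+R@(.11*d+off*n)).round(4))
```

```text
[0.54305266 0.00847174 0.16322222] [ 1.04914618  1.11470692 -0.84574594] 0.044011795950465435 10.05
2.0 [0.4729 0.1281]
1.8 [0.4617 0.1072]
1.6 [0.4552 0.0839]
1.4 [0.4531 0.0627]
1.2 [0.4549 0.0415]
1.0 [0.4611 0.0204]
0.8 [4.719e-01 3.000e-04]
0.6 [ 0.4871 -0.0176]
0.4 [ 0.5063 -0.0322]
0.2 [ 0.5286 -0.0424]
0 [ 0.5532 -0.0476]
```

Emit:
arm_command:
  increments:
    - [[-0.015, 0.04, 0], [0, 0, 0], 0]
    - [[-0.03, 0.08, 0], [0, 0, 0], 0]
    - [[-0.045, 0.12, 0], [0, 0, 0], 0]
    - [[-0.056, 0.155, 0], [0, 0, 0], 0]
    - [[-0.056, 0.155, -0.03], [0, 0, 0], 0]
    - [[-0.056, 0.155, -0.06], [0, 0, 0], 0]
    - [[-0.056, 0.155, -0.08], [0, 0, 0], 0]
    - [[-0.056, 0.155, -0.08], [0, 0, 0], 0]

```text
clock: 10.85
tcp_pos: [0.4822, 0.1655, 0.0764]
orientation: [-2.151, -2.288, 0.005]
contact_force: [0.0, -0.9, 0.4]
grip_width: 0.0002
```

Run:
```python
from h import *
a=snap("top","t4");b=snap("side","s4")
A=cv2.resize(a[185:325,270:410],(400,400),interpolation=cv2.INTER_CUBIC);B=cv2.resize(b[140:320,230:410],(400,400),interpolation=cv2.INTER_CUBIC)
cv2.imwrite("pics/m4.png",np.hstack([A,B]));o=r.get_obs();print(o["tcp_pos"],o["orientation"],o["contact_force"],o["grip_width"])
```

```text
[0.48414028 0.16592146 0.07875604] [2.15267762e+00 2.28774088e+00 6.81824985e-04] [ 1.08830118 -0.22193359  0.68034183] -0.00016309735668338908
```

View pics/m4.png

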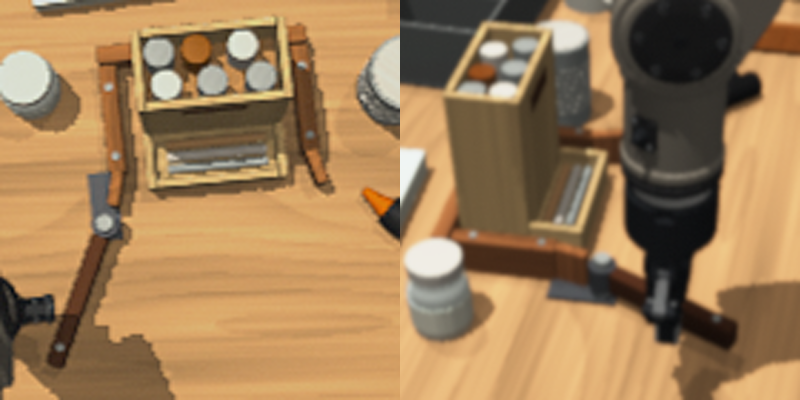

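The crate is home and upright, with the tray face clear. The keeper runs from the hinge at (104,222) to the tip at (58,355), and the shut fingers are on its outer side with room to spare. I'll lower the hand and sweep it.

Emit:
arm_command:
  increments:
    - [[0, 0, -0.02], [0, 0, 0], 0]
    - [[0, 0, -0.04], [0, 0, 0], 0]
    - [[0, 0, -0.045], [0, 0, 0], 0]
    - [[0, 0, -0.045], [0, 0, 0], 0]
    - [[-0.003, -0.01, -0.045], [0, 0, 0], 0]
    - [[-0.006, -0.02, -0.045], [0, 0, 0], 0]
    - [[-0.009, -0.03, -0.045], [0, 0, 0], 0]
    - [[-0.012, -0.038, -0.045], [0, 0, 0], 0]
    - [[-0.018, -0.048, -0.045], [0, 0, 0], 0]
    - [[-0.023, -0.059, -0.045], [0, 0, 0], 0]

```text
clock: 11.95
tcp_pos: [0.4605, 0.1064, 0.0335]
orientation: [2.152, 2.288, 0.001]
contact_force: [0.7, 1.0, -0.5]
grip_width: -0.0001
```

Emit:
arm_command:
  increments:
    - [[-0.004, -0.011, 0], [0, 0, 0], 0]
    - [[-0.007, -0.023, 0], [0, 0, 0], 0]
    - [[-0.009, -0.033, 0], [0, 0, 0], 0]
    - [[-0.009, -0.044, 0], [0, 0, 0], 0]
    - [[-0.008, -0.055, 0], [0, 0, 0], 0]
    - [[-0.007, -0.065, 0], [0, 0, 0], 0]
    - [[-0.004, -0.076, 0], [0, 0, 0], 0]
    - [[-0.001, -0.087, 0], [0, 0, 0], 0]
    - [[0.004, -0.097, 0], [0, 0, 0], 0]
    - [[0.01, -0.107, 0], [0, 0, 0], 0]

```text
clock: 12.95
tcp_pos: [0.4712, -0.0008, 0.0333]
orientation: [-2.152, -2.288, 0.0]
contact_force: [-0.1, 1.3, 0.4]
grip_width: -0.0001
```

Emit:
arm_command:
  increments:
    - [[0.007, -0.009, 0], [0, 0, 0], 0]
    - [[0.015, -0.018, 0], [0, 0, 0], 0]
    - [[0.024, -0.026, 0], [0, 0, 0], 0]
    - [[0.034, -0.032, 0], [0, 0, 0], 0]
    - [[0.044, -0.037, 0], [0, 0, 0], 0]
    - [[0.054, -0.042, 0], [0, 0, 0], 0]
    - [[0.062, -0.045, 0], [0, 0, 0], 0]
    - [[0.07, -0.047, 0], [0, 0, 0], 0]
    - [[0.074, -0.047, 0], [0, 0, 0], 0]
    - [[0.077, -0.047, 0], [0, 0, 0], 0]

```text
clock: 13.95
tcp_pos: [0.5481, -0.047, 0.0332]
orientation: [-2.152, -2.288, 0.0]
contact_force: [-0.2, -1.1, -0.2]
grip_width: -0.0004
```

Emit:
arm_command:
  increments:
    - [[0.001, 0, 0], [0, 0, 0], 0]
    - [[0.003, 0, 0], [0, 0, 0], 0]
    - [[0.004, 0, 0], [0, 0, 0], 0]

```text
clock: 14.25
tcp_pos: [0.5517, -0.0468, 0.0333]
orientation: [-2.152, -2.288, 0.0]
contact_force: [-1.2, 0.1, 0.3]
grip_width: 0.0001
```

Emit:
arm_command:
  increments:
    - [[0.001, 0, 0], [0, 0, 0], 0]
    - [[0.003, 0, 0], [0, 0, 0], 0]
    - [[0.004, 0, 0], [0, 0, 0], 0]

```text
clock: 14.55
tcp_pos: [0.5561, -0.0469, 0.0334]
orientation: [2.152, 2.288, 0.0]
contact_force: [-0.4, -1.2, -0.6]
grip_width: -0.0
```

Emit:
arm_command:
  increments:
    - [[0.001, 0, 0], [0, 0, 0], 0]
    - [[0.002, 0, 0], [0, 0, 0], 0]
    - [[0.003, 0, 0], [0, 0, 0], 0]

```text
clock: 14.85
tcp_pos: [0.5582, -0.0469, 0.0332]
orientation: [-2.152, -2.288, 0.001]
contact_force: [-3.9, 0.2, 3.4]
grip_width: -0.0
```

Run:
```python
from h import *
a=snap("top","t5");b=snap("side","s5")
A=cv2.resize(a[185:325,270:410],(400,400),interpolation=cv2.INTER_CUBIC);B=cv2.resize(b[140:320,230:410],(400,400),interpolation=cv2.INTER_CUBIC)
cv2.imwrite("pics/m5.png",np.hstack([A,B]))
```

```text
(no output)
```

View pics/m5.png

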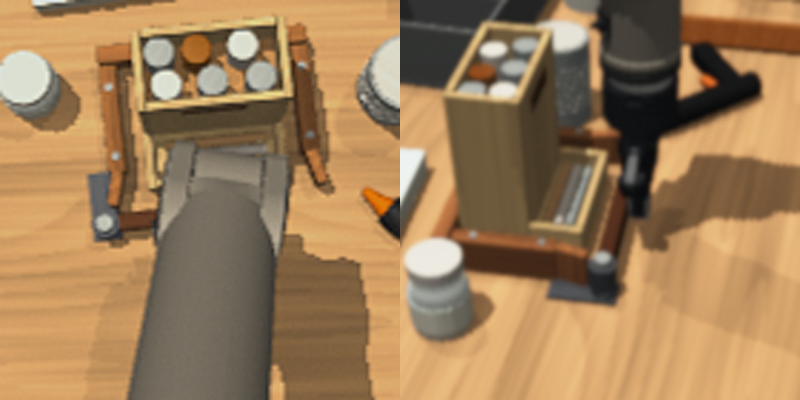

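The keeper now lies across the mouth and the force is rising, so it is at its stop. I'll press slightly more to confirm, then retreat.

Emit:
arm_command:
  increments:
    - [[0.001, 0, 0], [0, 0, 0], 0]
    - [[0.002, 0, 0], [0, 0, 0], 0]
    - [[0.003, 0, 0], [0, 0, 0], 0]
    - [[0.003, 0, 0], [0, 0, 0], 0]

```text
clock: 15.35
tcp_pos: [0.5584, -0.0469, 0.0327]
orientation: [-2.149, -2.284, 0.007]
contact_force: [-10.4, 0.4, 7.5]
grip_width: 0.0
```

Emit:
arm_command:
  increments:
    - [[-0.005, 0, 0], [0, 0, 0], 0]
    - [[-0.015, 0, 0], [0, 0, 0], 0]
    - [[-0.035, 0, 0], [0, 0, 0], 0]
    - [[-0.055, 0, 0.02], [0, 0, 0], 0]
    - [[-0.07, 0, 0.06], [0, 0, 0], 0]
    - [[-0.08, 0.02, 0.1], [0, 0, 0], 0]
    - [[-0.08, 0.06, 0.14], [0, 0, 0], 0]
    - [[-0.08, 0.1, 0.18], [0, 0, 0], 0]
    - [[-0.08, 0.14, 0.2], [0, 0, 0], 0]
    - [[-0.08, 0.18, 0.2], [0, 0, 0], 0]

```text
clock: 16.35
tcp_pos: [0.4837, 0.1348, 0.2373]
orientation: [2.152, 2.284, 0.012]
contact_force: [1.4, -1.1, 0.1]
grip_width: 0.0002
```

Emit:
arm_command:
  increments:
    - [[0, 0.04, 0], [0, 0, 0], 0]
    - [[0, 0.08, 0], [0, 0, 0], 0]
    - [[0, 0.12, 0], [0, 0, 0], 0]
    - [[0, 0.12, 0], [0, 0, 0], 0]
    - [[0, 0.12, 0], [0, 0, 0], 0]

```text
clock: 16.85
tcp_pos: [0.4815, 0.2538, 0.2331]
orientation: [2.15, 2.291, 0.0]
contact_force: [1.0, -0.9, -0.1]
grip_width: 0.0004
```

Run:
```python
from h import *
a=snap("top","t6");b=snap("side","s6")
A=cv2.resize(a[185:325,270:410],(560,560),interpolation=cv2.INTER_CUBIC)
cv2.imwrite("pics/m6.png",A)
# bystander change check outside the dock/crate area
d=cv2.absdiff(cv2.imread("pics/t0.png"),a).max(2)
for n,(x0,y0,x1,y1) in dict(jar=(265,198,295,235),tin=(392,195,432,232),gun=(398,248,472,295),sticks=(474,240,508,310),brush=(162,235,188,310)).items(): print(n,(d[y0:y1,x0:x1]>40).mean().round(3))
```

```text
jar 0.0
tin 0.0
gun 0.0
sticks 0.0
brush 0.419
```

View pics/m6.png

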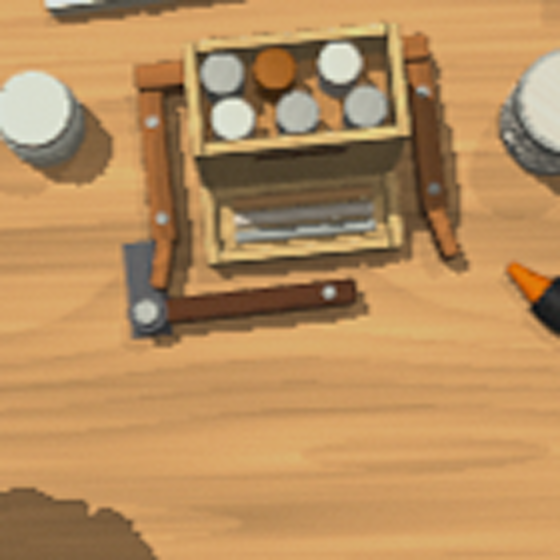

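Final view: the crate is upright and square, and the keeper is shut across the mouth (hinge (147,312), tip (355,292), parallel to the stop). The brush area differs, most likely because the hand covers it, so I'll check that in the side picture and compute the gaps.

Run:
```python
from h import *
d=cv2.absdiff(cv2.imread("pics/s0.png"),cv2.imread("pics/s6.png")).max(2)
print("brush side",(d[400:445,200:335]>40).mean())
t=.065;R=np.array([[np.cos(t),np.sin(t)],[-np.sin(t),np.cos(t)]]);f=lambda p,z:(R@(c4(p,z)-[.6666,-.0447])).round(4)
print("far top",f((187,45),.19),f((399,26),.19),"tray near",f((215,262),.04),f((402,246),.04),"hinge",f((147,312),.047),"tip",f((355,292),.042))
```

```text
brush side 0.0
far top [0.0664 0.0651] [ 0.0656 -0.0711] tray near [-0.0598  0.063 ] [-0.061  -0.0703] hinge [-0.0913  0.1139] tip [-0.0906 -0.0338]
```

```bash
python3 -c "
from bench import r
print(r.hand_in())"
```

```text
the job is handed in; nothing more can be done
None
```

The crate is home against the back stop and the keeper is shut behind it; I handed the job in at about 17 s of the 54 s allowed.

- **Crate:** I pushed it with the open fingers low on the tray's near wall, fingertips about 14 mm above the table. At the stop it no longer advanced while the force rose to about 15 N. The last picture shows it upright, with its far side at about +66 mm in the dock frame (stop at +65 mm). It is about 3 mm off centre and square to within measuring error.
- **Keeper:** I swept it shut with the closed fingers and pressed it to its stop with about 10 N. The last picture puts its angle at about 0 rad.
- **Other things:** The tin, paste jar, glue gun and glue sticks are unchanged in the top picture. The top check flagged the brush area (42% of pixels changed), but the side picture shows no change there, so I take it to be the arm covering it. The arm was clear of everything at hand-in.
- **Small disagreement:** The tray's near edge and the keeper's hinge both measured about 4 to 5 mm farther in than nominal. I put this down to calibration and estimated dock-pose error.

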